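Snap the sprung bobbin spindle back into its holder

TASK

Take the bobbin with its spring-loaded spindle off the wooden rest and fit it into the bobbin holder: push the spindle's sprung plunger in against the tall cheek, lower the bobbin between the two cheeks, and let it spring out so that the plunger sits fully home in the tall cheek's cup and the plain end fully home in the low cheek's cup. Work gently, never pressing the spindle on the holder much harder than its spring needs, let go, and leave the other things on the bench where they are.

Things in the scene. Friction and masses are not known exactly. Their poses are not given: they have to be found in the camera images.
- bobbin_mid (a point): Centre of the bobbin on its spindle, level, along this point's y. Wooden drum, 26 mm diameter, 56 mm long (the place to grip), between two flanges of 32 mm diameter, 4 mm thick, at y = -30 and +30 mm. Outside them steel necks, 12 mm diameter. Spring plunger at the +y end, plain fixed end at -y. About 0.16 kg. On the rest its axis is 45 mm above the bench.
- rest: Fixed wooden rest that holds the bobbin at the start, origin at the centre of its underside. Base 60 mm (x) by 120 mm (y), 10 mm high; two V forks, 8 mm thick and 22 to 36 mm wide, about 50 mm high, open to the top, at y = -44 and +44 mm, carry the spindle's necks.
- plain_tip (a point): The very end of the plain end of the spindle: 72 mm from bobbin_mid towards its -y. The end is a plain 9 mm diameter rod, 12 mm long, with a flat face and a 1.5 mm chamfer; it does not move on the spindle.
- plunger_tip (a point): The very end of the sprung plunger, a polished 10 mm rod with a 5 mm radius half-round tip: 75 mm from bobbin_mid (147 mm from plain_tip) when out. It slides 20 mm in, to a hard stop. Spring: 2.5 N when out, 0.3 N more per mm, 8.5 N at the stop, then climbing steeply. The level spindle passes down between the cheeks only when pressed in 17 mm or more; seated on both cup floors it is 3 mm in.
- holder: Bobbin holder, fixed to the bench; origin at the centre of the underside of its wooden base: 64 mm (x) by 224 mm (y), 8 mm high. On it an aluminium bridge: foot plate (top 13 mm above the bench) and two cheeks 40 mm wide (x), 12 mm thick, tall one at +y, low one at -y. The bridge is clamped anywhere up to 12 mm either way along the base's y, not reported: find it by touch.
- base_mid (a point): Point on the holder's centre line, 58 mm above the bench, the height of the cups; axes are the holder's. Bridge at mid position: inner faces of the cheeks at y = +65 and -65 mm (always 130 mm apart). Tall cheek's flat face goes up to 48 mm above this height, the low cheek's top is 15 mm above it. In each face, at x = 0, a round cup: 12 mm wide, 7 mm deep, 3 mm countersink (18 mm at the mouth).
- jar: Bystander: small jar, 54 mm diameter, 50 mm high, origin at the centre of its underside.
- tin: Bystander: flat round tin, 57 mm diameter, 28 mm high, origin at the centre of its underside.
- bench_lamp: Obstacle: bench lamp, never moves; origin on the bench under it. Its shade, a level grey box 94 mm (x) by 412 mm (y), hangs over the bench 237 to 287 mm above it, centred 69 mm to the origin's -x side; its rod and arm go up from there. Keep the hand and wrist on the robot's side of it.

How it is judged (in metres and radians):
On the way, in this order (a step that is already met when the one before it is completed fails the run):
1. the bobbin is lifted off its rest (height (world z) of bobbin_mid above 0.085 m), for 0.1 s.
2. the plunger is pressed in by 8 mm or more at the holder (distance between plain_tip and plunger_tip below 0.139 m and distance between bobbin_mid and base_mid below 0.06 m), for 0.1 s.
At the end, for the whole second after the job is handed in: The spindle hangs between the cheeks, plunger end at the tall cheek, both tips within 4 mm of the cups' line sideways and of the cups' height (58 mm), and the plunger has sprung out until the tips are 141.5 to 146.3 mm apart, which only both cups allow (144 mm fully home); the bobbin is at rest (x of plain_tip in the frame of base_mid between -0.004 and 0.004 m and height (world z) of plain_tip between 0.054 and 0.062 m and x of plunger_tip in the frame of base_mid between -0.004 and 0.004 m and height (world z) of plunger_tip between 0.054 and 0.062 m and y of bobbin_mid in the frame of base_mid between -0.018 and 0.018 m and angle between the y axis of bobbin_mid and the y axis of base_mid, either way round below 0.1 rad and y of plunger_tip in the frame of base_mid above 0 m and linear speed of spindle below 0.02 m/s and distance between plain_tip and plunger_tip between 0.1415 and 0.1463 m); the robot touches nothing.
It fails at once if the spindle presses on the holder with more than 25 N while its plunger is pressed in by 8 mm or more, or with more than 40 N at any time ((contact force between spindle and holder above 25 N and distance between plain_tip and plunger_tip below 0.139 m) or contact force between spindle and holder above 40 N).
It fails at once if the jar or the tin is moved more than 20 mm (distance of any of jar, tin from where it was at the start of the episode above 0.02 m).
It also fails if it takes over 51 s, if anything falls off the work surface, if the arm or the gripper's body presses on something with over 40 N, if the wrist force passes 120 N, or if a joint passes its speed limit or range.

ROBOT

A 7-joint arm with a two-finger parallel gripper is mounted at the origin on a cart in front of the work surface, level with it; the furniture and walls round the work are solid. World frame = base frame: x ahead of the robot, y to its left, z up, the work surface at z = 0. Lengths are in m, angles in degrees, forces in N, time in s.
With the tool pointing down it reaches from about 0.4 to 0.875 m from the base axis. Payload 6.5 kg.
Tool frame: the origin (TCP) lies on the mounting face of the last link; the fingertips stand bot.tip_reach ahead of it and the grasp point (between the pads) lies 155 mm ahead of it (bot.tip_reach is the distance from the TCP to the fingertips, in m); z points along the fingers, y is the direction in which the jaws open and shut (so a half turn about z gives the same grasp; the last joint's range is limited). The gripper opens to 85 mm and grips with 20 to 120 N. Pads are 22 mm wide; open, the fingers measure 114 mm over their backs; the gripper's body (76 mm by 85 mm) begins 54 mm behind the grasp point. The pads swing forward as they close: fully open they stand 13 mm farther back than shut.
Start: joints at [62.899, 30.733, -0.252, 88.115, 0.149, 61.152, -4.079], TCP at [0.257, -0.597, 0.405] pointing down, gripper open.
Joint ranges: [-154.64, 154.64], [-21.42, 123.67], [-72.66, 72.17], [13.99, 137.28], [-74.86, 254.86], [10.95, 109.41], [-158.01, 158.01]. Speed limits (degrees/s): [136.94, 136.94, 180, 180, 180, 180, 180].

INTERFACE

Orientations are given as [roll, pitch, yaw] about the fixed x, y, z axes, in that order (R = Rz(yaw) Ry(pitch) Rx(roll)).
In Python, from cell import sense, optics, bot gives the robot as it stands. The module is installed in compiled form; this text tells all that it offers.
- The arm moves only by the tool apply_moves, never from a script. Its argument "increments" is a list of rows, each an object of numbers: "claw": the gripper's target within -1 to 1 (shut at 1, half-way at 0, fully open at -1); "tx", "ty", "tz": the shift along the tool's x, y, z in cm; "wx", "wy", "wz": the turn, a rotation vector about the tool's x, y, z in degrees. In form: [{"claw": .., "tx": .., "ty": .., "tz": .., "wx": .., "wy": .., "wz": ..}, ...]. A call has 1 to 5 rows; each row is the pose to reach, as a shift and turn from the pose commanded when the call began, along the tool's axes at that moment; what a row does not reach only later rows make up. A row lasts 1/12 s, in which the tool goes at most 41.7 mm and 7.16 degrees, less where a joint would pass 70% of its speed; a pose out of reach is approached as far as the arm can. A call with a gripper value outside its range is refused whole. The fingers move at their own pace and stop on an object; "grip_force" is the grip in N (left out, the last holds). Time passes only in rows, so rows that repeat a pose let the fingers close. It gives the time, the measured TCP pose, the force and the opening at its end, in the units of the state.
- sense(): the state, without advancing time (a new reading comes with each control period).
- optics.capture(name): name is "scene" or "top" or "wrist"; returns (picture, depth): 384x512x3 uint8, blue, green, red; 384x512 float32, m along the optical axis (not along the pixel's ray), 0 where there is no reading.
- optics.camera_model(name): a dict with "fx", "fy", "cx", "cy" (pixels), "xyz" and "rotation" of the camera in the world. Camera axes: x right, y up, looking along -z (the intrinsics and any distortion apply to the point x, -y, -z); pixel columns grow to the right and rows downward; lengths in m; the calibration is good to about 2 mm. The wrist camera is an equidistant fisheye: a pixel r from the principal point sees the ray r / f radians off the axis. A picture is of the moment at which its call begins: read the wrist's pose just before it. camera_model takes no time and is no camera call; for the wrist camera it gives the pose at the moment of the call.
- bot.close_job(): hands the job in, once; it reports no verdict.
The state is a dict: "time_s": time; "joint_pos": joint angles; "joint_velocities": joint speeds; "effort": joint torques, N m; "eef_pos": TCP position; "ee_rot": TCP orientation; "force": force on the tool from outside, world axes, zero at the start; "moment": the same for the moment, N m; "width": opening from 0.0 (shut) to 1.0 (fully open).
Only numpy, scipy, OpenCV 4.12 (cv2) and the standard library are available. Lean on these libraries where they do the work, as an engineer would, in place of code of your own. Each camera call takes 0.05 s, during which the arm holds its last target.

## Working session

There is one attempt and no reset: what is moved stays moved. The work goes in short steps, Python scripts to look and compute and a tool call to move; the robot and the scene stay as the last step left them, time stands still between calls to the robot, and variables do not carry over. Pictures are saved under pics/ and viewed, and the job is handed in when it is done.

Besides the shell and the picture viewer there is one more tool, called after "Request:" by a JSON object that holds its "method" and its "body", one argument or row to a line. apply_moves: Moves the arm, as the interface text tells. Its arguments: {"type":"object","properties":{"increments":{"type":"array","items":{"type":"object","properties":{"claw":{"type":"number"},"tx":{"type":"number"},"ty":{"type":"number"},"tz":{"type":"number"},"wx":{"type":"number"},"wy":{"type":"number"},"wz":{"type":"number"}}}},"grip_force":{"type":"number"}},"required":["increments"]}

```bash
ls; mkdir -p pics
python3 - <<'E'
from cell import sense, optics, bot
import cv2,numpy as np
print(sense()); print(bot.tip_reach)
for n in ("scene","top","wrist"):
    m=optics.camera_model(n);print(n,m)
    p,d=optics.capture(n)
    cv2.imwrite(f"pics/{n}0.png",p); np.savez(f"{n}0.npz",p=p,d=d,**{k:np.array(v) for k,v in m.items() if not isinstance(v,str)})
E
```

```text
pics
{'time_s': 0.0, 'joint_pos': array([62.90140899, 30.77766517, -0.25505885, 88.17292942,  0.14775174,
       61.15140753, -4.07901565]), 'joint_velocities': array([-0.08805981, -0.00582219, -0.01958525, -0.06377846,  0.06836054,
        0.02970276,  0.1010859 ]), 'effort': array([-2.41660309e-04, -5.83413041e+01,  1.04884408e+00, -2.59106755e+01,
        1.23765523e-02,  9.58607096e-03, -1.10257847e-05]), 'eef_pos': array([ 0.25703834, -0.59664342,  0.4037956 ]), 'ee_rot': array([-1.79898500e+02,  6.00847546e-03,  2.33102377e+01]), 'force': array([-0.7331464 ,  0.94800713,  0.46351669]), 'moment': array([-0.00959385, -0.0056519 , -0.00030065]), 'width': 0.9960668374855479}
0.1734
scene {'fx': 466.23747632333095, 'fy': 466.23747632333095, 'cx': 255.52654428714635, 'cy': 188.9802189313545, 'xyz': array([-0.06092274,  0.4488481 ,  0.4779199 ]), 'rotation': array([  62.20893701,   -0.24708926, -130.35407234])}
top {'fx': 457.5020290978819, 'fy': 457.5020290978819, 'cx': 246.58318722729408, 'cy': 192.0642483276586, 'xyz': array([ 0.46886573, -0.04503295,  1.04143568]), 'rotation': array([  4.01535457,  -0.75365438, -90.65788789])}
wrist {'fx': 297.3186396354542, 'fy': 297.3186396354542, 'cx': 258.81206092309526, 'cy': 198.43055581071084, 'xyz': array([ 0.32202205, -0.56746681,  0.37362464]), 'rotation': array([-16.54284757,   0.09795162, -66.73742463])}
```

View pics/scene0.png

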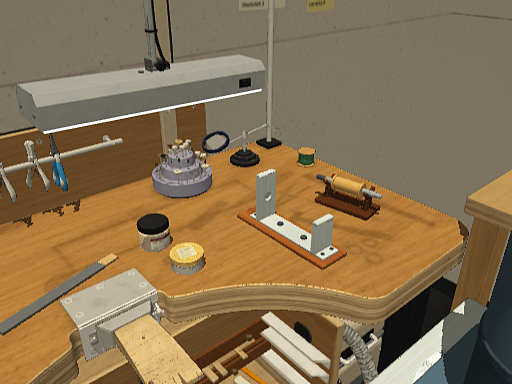

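View pics/top0.png

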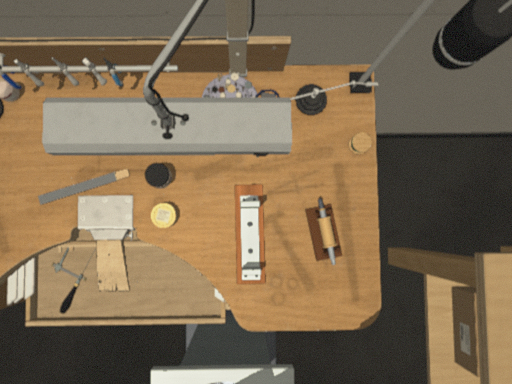

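View pics/wrist0.png

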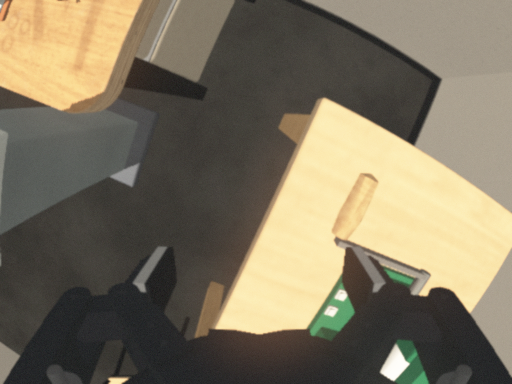

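```bash
cat > h.py <<'E'
import numpy as np,cv2
from scipy.spatial.transform import Rotation as R
def rot(e): return R.from_euler('xyz',e,degrees=True).as_matrix()
def cloud(z):
    d=z['d'];v,u=np.mgrid[0:d.shape[0],0:d.shape[1]]
    x=(u-z['cx'])/z['fx']*d; y=(v-z['cy'])/z['fy']*d
    P=np.stack([x,-y,-d],-1)
    return P@rot(z['rotation']).T+z['xyz']
def proj(z,P):
    q=(np.atleast_2d(P)-z['xyz'])@rot(z['rotation'])
    x,y,w=q[:,0],-q[:,1],-q[:,2]
    return np.stack([z['cx']+z['fx']*x/w,z['cy']+z['fy']*y/w],-1)
E
python3 - <<'E'
from h import *
z=np.load('top0.npz');W=cloud(z)
np.set_printoptions(precision=4,suppress=True)
# table height
print('bench',np.median(W[220:300,265:295,2]),np.median(W[260:300,345:370,2]))
for n,(r0,r1,c0,c1) in dict(bob=(190,275,300,350),hold=(178,292,230,272),jar=(155,195,140,180),tin=(198,235,145,183)).items():
    w=W[r0:r1,c0:c1].reshape(-1,3); w=w[(w[:,2]<0.15)]
    h=np.histogram(w[:,2],bins=np.arange(-0.005,0.125,0.005));print(n,h[0])
def fit(w):
    r=cv2.minAreaRect(w[:,:2].astype(np.float32)*1000);return r,w.mean(0)
w=W[178:292,230:272].reshape(-1,3)
for lo,hi in((0.005,0.011),(0.011,0.02),(0.005,0.02),(0.066,0.08),(0.095,0.115)):
    s=w[(w[:,2]>lo)&(w[:,2]<hi)];print(lo,len(s),fit(s), s[:,2].mean())
w=W[190:275,300:350].reshape(-1,3)
for lo,hi in((0.005,0.015),(0.04,0.07),(0.052,0.07)):
    s=w[(w[:,2]>lo)&(w[:,2]<hi)];print(lo,len(s),fit(s)); print(cv2.fitLine(s[:,:2].astype(np.float32),cv2.DIST_L2,0,.01,.01).ravel())
w=W[155:195,140:180].reshape(-1,3);s=w[w[:,2]>.045];print('jar',fit(s))
w=W[198:235,145:183].reshape(-1,3);s=w[w[:,2]>.022];print('tin',fit(s))
# shade
w=W[95:160,40:295].reshape(-1,3);s=w[(w[:,2]>.25)&(w[:,2]<.3)];print('shade',fit(s))
E
```

```text
bench -0.0008615152502415846 -0.0009152872336478657
bob [1778  961  562  240    2    1    2    1    2   44  219  189  189   13
    0    0    0    0    0    0    0    0    0    0    0]
hold [1276  837 1168 1058  111    6    5    3   11    8   11    4    2    5
   22   83    6    1    4    2    5   52   61    0    0]
jar [655 340   6   9   9   9  15  13  15  19 287 162   0   0   0   0   0   0
   0   0   0   0   0   0   0]
tin [598 273   5   1   1 156 356   7   0   0   0   0   0   0   0   0   0   0
   0   0   0   0   0   0   0]
0.005 1374 (((448.9620056152344, -70.7015609741211), (227.43971252441406, 75.74308013916016), 0.8885860443115234), array([ 0.4515, -0.0646,  0.008 ])) 0.007966330133280247
0.011 963 (((441.6865539550781, -64.79925537109375), (60.50546646118164, 189.7669677734375), 89.4345474243164), array([ 0.4409, -0.0643,  0.0131])) 0.013133034655981745
0.005 2337 (((448.9620056152344, -70.7015609741211), (227.43971252441406, 75.74308013916016), 0.8885860443115234), array([ 0.4471, -0.0644,  0.0101])) 0.010095357285767
0.066 111 (((368.246826171875, -65.9986343383789), (11.6990
[... 551 characters left out ...]
, 10.676395416259766), array([ 0.45  , -0.2304,  0.0518]))
[ 0.9818  0.1898  0.45   -0.2304]
0.052 305 (((452.6680603027344, -230.48849487304688), (135.44483947753906, 37.929195404052734), 10.950577735900879), array([ 0.4496, -0.2311,  0.056 ]))
[ 0.9794  0.2017  0.4496 -0.2311]
jar (((548.602783203125, 49.766624450683594), (237.9801788330078, 68.88575744628906), 66.0760269165039), array([0.5774, 0.131 , 0.0825]))
tin (((489.4553527832031, 54.87298583984375), (200.1436767578125, 55.28251266479492), 89.5289077758789), array([0.4898, 0.1251, 0.0339]))
shade (((635.5650634765625, 74.41854858398438), (99.31980895996094, 412.91534423828125), 0.042141493409872055), array([0.6334, 0.0762, 0.2845]))
```

Run:
```python
import cv2
p=cv2.imread('pics/top0.png')[170:300,220:360];cv2.imwrite('pics/topcrop.png',cv2.resize(p,None,fx=4.3,fy=4.3,interpolation=cv2.INTER_CUBIC))
p=cv2.imread('pics/scene0.png')[150:280,225:395];cv2.imwrite('pics/scenecrop.png',cv2.resize(p,None,fx=4.3,fy=4.3,interpolation=cv2.INTER_CUBIC))
```

```text
(no output)
```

View pics/topcrop.png

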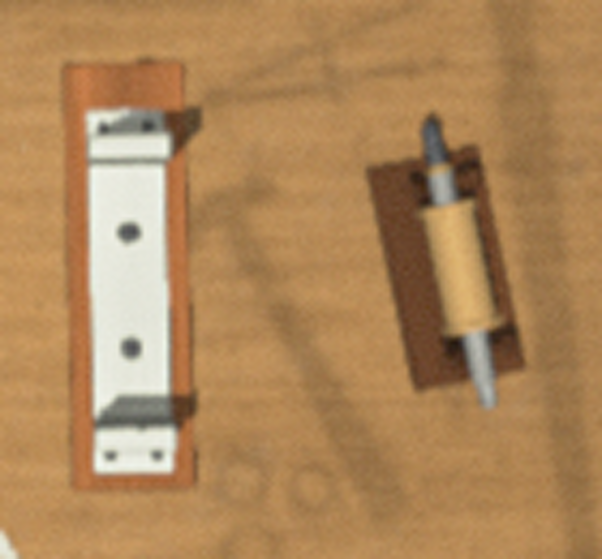

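View pics/scenecrop.png

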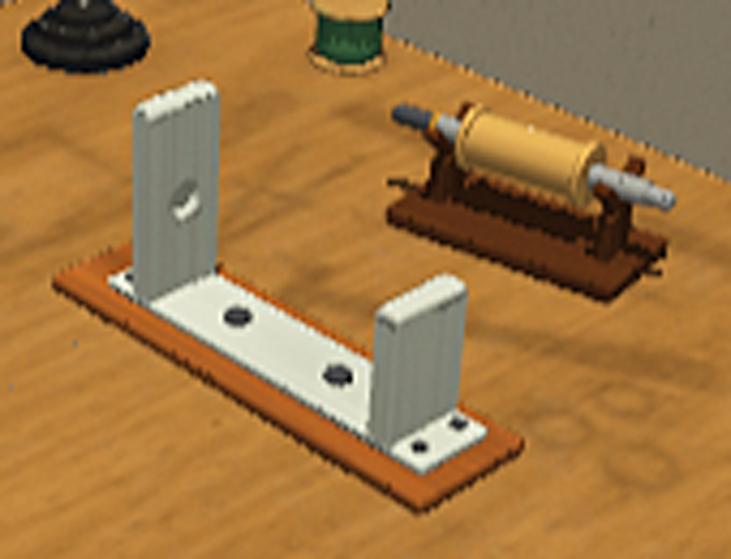

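```bash
cat > fit.py <<'E'
from h import *
from scipy.optimize import least_squares
np.set_printoptions(precision=4,suppress=True)
def rects(s,r,L):
    best=None
    for a,b,R_ in L:
        c=(a+b)/2;h=(b-a)/2
        qx=np.abs(s-c)-h;qy=r-R_
        d=np.hypot(np.maximum(qx,0),np.maximum(qy,0))+np.minimum(np.maximum(qx,qy),0)
        best=d if best is None else np.minimum(best,d)
    return best
L=[(-.028,.028,.013),(-.032,-.028,.016),(.028,.032,.016),(-.06,-.032,.006),(-.072,-.06,.0045),(.032,.053,.006),(.053,.072,.005)]
def bob(p,P):
    x,y,yaw,z=p
    d=np.array([np.cos(yaw),np.sin(yaw)]);q=P[:,:2]-[x,y]
    s=q@d;t=q@[-d[1],d[0]];return rects(s,np.hypot(t,P[:,2]-z),L)
def box(P,c,h):
    q=np.abs(P-c)-h;return np.linalg.norm(np.maximum(q,0),axis=1)+np.minimum(q.max(1),0)
def hold(p,P):
    x,y,yaw,off,z=p
    d=np.array([np.cos(yaw),np.sin(yaw)]);q=P[:,:2]-[x,y]
    Q=np.stack([q@[d[1],-d[0]],q@d,P[:,2]-z],1)
    b=[box(Q,[0,0,.004],[.032,.112,.004]),box(Q,[0,off+.071,.053],[.02,.006,.053]),box(Q,[0,off-.071,.0365],[.02,.006,.0365]),box(Q,[0,off,.0065],[.02,.095,.0065])]
    return np.min(b,0)
if __name__=='__main__':
  for n in('top','scene'):
    z=np.load(n+'0.npz');W=cloud(z).reshape(-1,3)
    b=W[(abs(W[:,0]-.45)<.09)&(abs(W[:,1]+.231)<.05)&(W[:,2]>.034)&(W[:,2]<.08)]
    r=least_squares(bob,[.45,-.231,.19,.045],args=(b,),loss='soft_l1',f_scale=.001)
    print(n,'bob',len(b),r.x,np.degrees(r.x[2]),np.median(abs(bob(r.x,b))))
    b=W[(abs(W[:,0]-.44)<.13)&(abs(W[:,1]+.065)<.05)&(W[:,2]>.004)&(W[:,2]<.12)]
    r=least_squares(hold,[.449,-.065,.013,-.01,0],args=(b,),loss='soft_l1',f_scale=.001)
    print(n,'hold',len(b),r.x,np.degrees(r.x[2]),np.median(abs(hold(r.x,b))))
    mid=r.x[:2]+r.x[3]*np.array([np.cos(r.x[2]),np.sin(r.x[2])]);print('bridge mid',mid)
E
python3 fit.py
```

```text
top bob 656 [ 0.4525 -0.2312  0.1907  0.0445] 10.923663594314874 0.0010469401286112264
top hold 2751 [ 0.4454 -0.0644  0.0146 -0.0064 -0.0006] 0.8361325239782229 0.0010431541860253333
bridge mid [ 0.439  -0.0645]
scene bob 741 [ 0.4524 -0.2324  0.184   0.0484] 10.539746504790655 0.0008815197009654305
scene hold 3964 [ 0.4419 -0.0658  0.0121 -0.0003  0.0031] 0.6955375305393331 0.000625578218612555
bridge mid [ 0.4416 -0.0658]
```

```bash
cat > mv.py <<'E'
from h import *
import sys
# usage: mv.py cx cy cz cyaw tx ty tz tyaw  -> increments (cm, deg) assuming tool down
a=list(map(float,sys.argv[1:]))
c,cy,t,ty=np.array(a[:3]),np.radians(a[3]),np.array(a[4:7]),a[7]
Rm=np.array([[np.cos(cy),np.sin(cy),0],[np.sin(cy),-np.cos(cy),0],[0,0,-1]])
print('tx ty tz cm',np.round(100*Rm.T@(t-c),3),'wz',-(ty-a[3]),'dist',np.linalg.norm(t-c))
E
python3 mv.py .257 -.597 .405 23.3 .4525 -.2317 .30 10.7
```

```text
tx ty tz cm [ 32.405 -25.818  10.5  ] wz 12.600000000000001 dist 0.42742173552593227
```

Request:
{"method": "apply_moves", "body": {
  "increments": [
    {"claw": -1,"tx": 2.9,"ty": -2.3,"tz": 0.9,"wz": 1.2},
    {"claw": -1,"tx": 5.8,"ty": -4.6,"tz": 1.8,"wz": 2.4},
    {"claw": -1,"tx": 8.7,"ty": -6.9,"tz": 2.7,"wz": 3.6},
    {"claw": -1,"tx": 11.6,"ty": -9.2,"tz": 3.6,"wz": 4.8},
    {"claw": -1,"tx": 14.5,"ty": -11.5,"tz": 4.5,"wz": 6.0}
  ],
  "grip_force": 60
}}

```text
invalid input
```

Run:
```python
from cell import sense
s=sense();print(s['time_s'],s['eef_pos'],s['ee_rot'],s['force'])
```

```text
0.15 [ 0.25708428 -0.5967286   0.40398472] [-1.79922227e+02  5.74578671e-03  2.33097038e+01] [ 0.58785163 -0.78956065  0.32151995]
```

Request:
{"method": "apply_moves", "body": {
  "increments": [
    {"claw": -1.0,"tx": 2.9,"ty": -2.3,"tz": 0.9,"wx": 0.0,"wy": 0.0,"wz": 1.2},
    {"claw": -1.0,"tx": 5.8,"ty": -4.6,"tz": 1.8,"wx": 0.0,"wy": 0.0,"wz": 2.4},
    {"claw": -1.0,"tx": 8.7,"ty": -6.9,"tz": 2.7,"wx": 0.0,"wy": 0.0,"wz": 3.6},
    {"claw": -1.0,"tx": 11.6,"ty": -9.2,"tz": 3.6,"wx": 0.0,"wy": 0.0,"wz": 4.8},
    {"claw": -1.0,"tx": 14.5,"ty": -11.5,"tz": 4.5,"wx": 0.0,"wy": 0.0,"wz": 6.0}
  ],
  "grip_force": 60
}}

```text
time_s: 0.57
eef_pos: [0.3452, -0.4323, 0.3592]
ee_rot: [-180.0, 0.0, 17.2]
force: [0.6, 0.4, -0.1]
width: 1.002
```

```bash
python3 mv.py .345 -.433 .36 17.3 .4525 -.2317 .26 10.7
```

```text
tx ty tz cm [ 16.25  -16.023  10.   ] wz 6.600000000000001 dist 0.24915445009070178
```

Request:
{"method": "apply_moves", "body": {
  "increments": [
    {"claw": -1.0,"tx": 2.4,"ty": -2.4,"tz": 1.0,"wx": 0.0,"wy": 0.0,"wz": 1.3},
    {"claw": -1.0,"tx": 4.8,"ty": -4.8,"tz": 2.0,"wx": 0.0,"wy": 0.0,"wz": 2.6},
    {"claw": -1.0,"tx": 7.3,"ty": -7.2,"tz": 3.0,"wx": 0.0,"wy": 0.0,"wz": 3.9},
    {"claw": -1.0,"tx": 9.8,"ty": -9.6,"tz": 4.0,"wx": 0.0,"wy": 0.0,"wz": 5.2},
    {"claw": -1.0,"tx": 12.2,"ty": -12.0,"tz": 5.0,"wx": 0.0,"wy": 0.0,"wz": 6.6}
  ]
}}

```text
time_s: 0.98
eef_pos: [0.4262, -0.2815, 0.3093]
ee_rot: [180.0, -0.0, 10.6]
force: [0.8, 0.0, -0.1]
width: 0.999
```

Run:
```python
from cell import sense,optics
import cv2
s=sense();p=s['eef_pos'];print(s['time_s'],p,s['ee_rot'],s['force'])
q,d=optics.capture('wrist');cv2.imwrite('pics/w1.png',q)
import os;os.system("python3 mv.py %f %f %f %f .4525 -.2317 .25 10.7"%(*p,s['ee_rot'][2]))
```

```text
tx ty tz cm [ 3.508 -4.404  5.926] wz -0.056657999999998765 dist 0.08174372690304743
0.9833 [ 0.42615991 -0.28146158  0.30926202] [ 1.79999070e+02 -9.34192282e-03  1.06433423e+01] [ 0.79624995  0.02865307 -0.10422643]
```

View pics/w1.png

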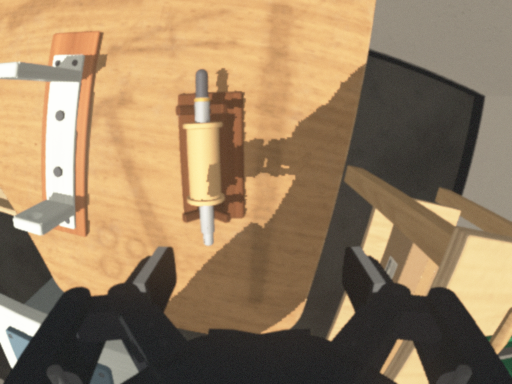

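Request:
{"method": "apply_moves", "body": {
  "increments": [
    {"claw": -1.0,"tx": 1.2,"ty": -1.5,"tz": 1.5,"wx": 0.0,"wy": 0.0,"wz": 0.0},
    {"claw": -1.0,"tx": 2.4,"ty": -3.0,"tz": 3.0,"wx": 0.0,"wy": 0.0,"wz": 0.0},
    {"claw": -1.0,"tx": 3.5,"ty": -4.4,"tz": 4.5,"wx": 0.0,"wy": 0.0,"wz": 0.0},
    {"claw": -1.0,"tx": 3.5,"ty": -4.4,"tz": 5.5,"wx": 0.0,"wy": 0.0,"wz": 0.0},
    {"claw": -1.0,"tx": 3.5,"ty": -4.4,"tz": 5.5,"wx": 0.0,"wy": 0.0,"wz": 0.0}
  ]
}}

```text
time_s: 1.45
eef_pos: [0.4513, -0.2324, 0.2528]
ee_rot: [-179.9, 0.2, 10.8]
force: [-0.7, -0.3, 0.3]
width: 1.0
```

```bash
cat > wr.py <<'E'
from h import *
from cell import sense,optics
def wcap(name):
    s=sense();m=optics.camera_model('wrist');q,d=optics.capture('wrist')
    cv2.imwrite(name,q);return s,m,q,d
def wproj(m,P):
    q=(np.atleast_2d(P)-m['xyz'])@rot(m['rotation'])
    x,y,w=q[:,0],-q[:,1],-q[:,2];r=np.hypot(x,y);th=np.arctan2(r,w)
    return np.stack([m['cx']+m['fx']*th*x/r,m['cy']+m['fy']*th*y/r],-1)
def wcloud(m,d):
    v,u=np.mgrid[0:d.shape[0],0:d.shape[1]];a=(u-m['cx'])/m['fx'];b=(v-m['cy'])/m['fy'];th=np.hypot(a,b)+1e-9
    k=np.where(th<1.4,np.tan(np.minimum(th,1.4))/th,0)*d
    return np.stack([a*k,-b*k,-d],-1)@rot(m['rotation']).T+m['xyz']
E
python3 - <<'E'
from wr import *
from fit import bob,least_squares
s,m,q,d=wcap('pics/w2.png');print(s['eef_pos'],s['ee_rot'],s['time_s'])
W=wcloud(m,d).reshape(-1,3)
b=W[(abs(W[:,0]-.45)<.09)&(abs(W[:,1]+.231)<.03)&(W[:,2]>.034)&(W[:,2]<.066)]
r=least_squares(bob,[.4525,-.231,.19,.045],args=(b,),loss='soft_l1',f_scale=.001)
print(len(b),r.x,np.degrees(r.x[2]),np.median(abs(bob(r.x,b))))
E
```

```text
[ 0.4513 -0.2324  0.2528] [-179.8719    0.1756   10.8431] 1.45
7305 [ 0.4533 -0.2301  0.1918  0.0456] 10.991165441563982 0.0004668494370125547
```

View pics/w2.png

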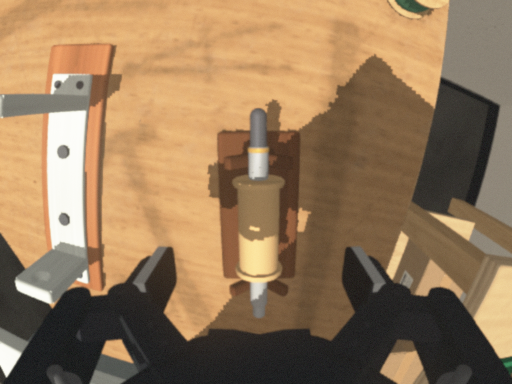

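Request:
{"method": "apply_moves", "body": {
  "increments": [
    {"claw": -1.0,"tx": 0.2,"ty": -0.1,"tz": 1.8,"wx": 0.0,"wy": 0.0,"wz": 0.0},
    {"claw": -1.0,"tx": 0.2,"ty": -0.1,"tz": 3.6,"wx": 0.0,"wy": 0.0,"wz": 0.0},
    {"claw": -1.0,"tx": 0.2,"ty": -0.1,"tz": 5.3,"wx": 0.0,"wy": 0.0,"wz": 0.0},
    {"claw": 0.0,"tx": 0.2,"ty": -0.1,"tz": 5.4,"wx": 0.0,"wy": 0.0,"wz": 0.0},
    {"claw": 0.2,"tx": 0.2,"ty": -0.1,"tz": 5.4,"wx": 0.0,"wy": 0.0,"wz": 0.0}
  ],
  "grip_force": 60
}}

```text
time_s: 1.92
eef_pos: [0.453, -0.2332, 0.2008]
ee_rot: [180.0, 0.1, 10.6]
force: [0.1, -0.1, -0.1]
width: 0.749
```

Request:
{"method": "apply_moves", "body": {
  "increments": [
    {"claw": 1.0},
    {"claw": 1.0},
    {"claw": 1.0},
    {"claw": 1.0},
    {"claw": 1.0}
  ]
}}

```text
invalid input
```

Request:
{"method": "apply_moves", "body": {
  "increments": [
    {"claw": 0.2,"tx": 0.0,"ty": 0.0,"tz": 0.0,"wx": 0.0,"wy": 0.0,"wz": 0.0},
    {"claw": 0.2,"tx": 0.0,"ty": 0.0,"tz": 0.0,"wx": 0.0,"wy": 0.0,"wz": 0.0}
  ]
}}

```text
time_s: 2.08
eef_pos: [0.454, -0.2328, 0.2019]
ee_rot: [179.9, -0.1, 10.7]
force: [0.1, 0.3, -0.1]
width: 0.457
```

Run:
```python
from wr import *
s,m,q,d=wcap('pics/w3.png');print(s['eef_pos'],s['ee_rot'],s['time_s'],s['width'],s['force'])
s=sense();print(s['eef_pos'],s['ee_rot'])
```

```text
[ 0.45395632 -0.23276058  0.20194906] [ 1.79921327e+02 -9.04224302e-02  1.06645070e+01] 2.0833 0.4565928962907475 [ 0.07522531  0.32662947 -0.10308225]
[ 0.45398345 -0.23258119  0.20189252] [ 1.79925865e+02 -9.13038896e-02  1.06782297e+01]
```

View pics/w3.png

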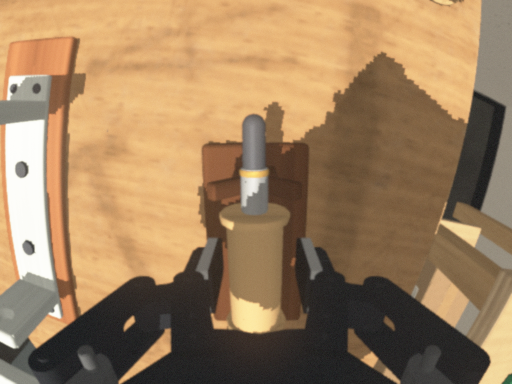

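Request:
{"method": "apply_moves", "body": {
  "increments": [
    {"claw": 0.2,"tx": 0.0,"ty": -0.1,"tz": 0.3,"wx": 0.0,"wy": 0.0,"wz": 0.0},
    {"claw": 1.0,"tx": 0.0,"ty": -0.1,"tz": 0.3,"wx": 0.0,"wy": 0.0,"wz": 0.0},
    {"claw": 1.0,"tx": 0.0,"ty": -0.1,"tz": 0.3,"wx": 0.0,"wy": 0.0,"wz": 0.0},
    {"claw": 1.0,"tx": 0.0,"ty": -0.1,"tz": 0.3,"wx": 0.0,"wy": 0.0,"wz": 0.0},
    {"claw": 1.0,"tx": 0.0,"ty": -0.1,"tz": 0.3,"wx": 0.0,"wy": 0.0,"wz": 0.0}
  ],
  "grip_force": 60
}}

```text
time_s: 2.55
eef_pos: [0.4536, -0.2311, 0.198]
ee_rot: [180.0, -0.0, 10.7]
force: [-0.7, 0.1, 5.4]
width: 0.284
```

Request:
{"method": "apply_moves", "body": {
  "increments": [
    {"claw": 1.0,"tx": 0.0,"ty": 0.0,"tz": 0.0,"wx": 0.0,"wy": 0.0,"wz": 0.0},
    {"claw": 1.0,"tx": 0.0,"ty": 0.0,"tz": 0.0,"wx": 0.0,"wy": 0.0,"wz": 0.0},
    {"claw": 1.0,"tx": 0.0,"ty": 0.0,"tz": -1.5,"wx": 0.0,"wy": 0.0,"wz": 0.0},
    {"claw": 1.0,"tx": 0.0,"ty": 0.0,"tz": -4.0,"wx": 0.0,"wy": 0.0,"wz": 0.0},
    {"claw": 1.0,"tx": 0.0,"ty": 0.0,"tz": -7.0,"wx": 0.0,"wy": 0.0,"wz": 0.0}
  ]
}}

```text
time_s: 2.97
eef_pos: [0.4523, -0.2304, 0.2668]
ee_rot: [-179.8, 0.2, 10.7]
force: [1.0, -0.6, -1.5]
width: 0.286
```

Run:
```python
from wr import *
from fit import bob,hold,least_squares
s,m,q,d=wcap('pics/w4.png');print(s['eef_pos'],s['ee_rot'],s['time_s'],s['width'],s['force'])
W=wcloud(m,d).reshape(-1,3)
p=s['eef_pos'];print(wproj(m,p-[0,0,.155]))
b=W[(abs(W[:,0]-.44)<.13)&(abs(W[:,1]+.065)<.05)&(W[:,2]>.004)&(W[:,2]<.12)]
r=least_squares(hold,[.445,-.065,.013,-.005,0],args=(b,),loss='soft_l1',f_scale=.001)
print('hold',len(b),r.x,np.degrees(r.x[2]),np.median(abs(hold(r.x,b))))
mid=r.x[:2]+r.x[3]*np.array([np.cos(r.x[2]),np.sin(r.x[2])]);print('bridge mid',mid)
```

```text
[ 0.4523 -0.2304  0.2668] [-179.8408    0.2265   10.722 ] 2.9667 0.28588688322000616 [ 1.0191 -0.6396 -1.5449]
[[261.5122 265.3911]]
hold 15559 [ 0.4459 -0.0641  0.0129 -0.0071  0.0006] 0.7381970917557314 0.0004214617399568108
bridge mid [ 0.4388 -0.0642]
```

View pics/w4.png

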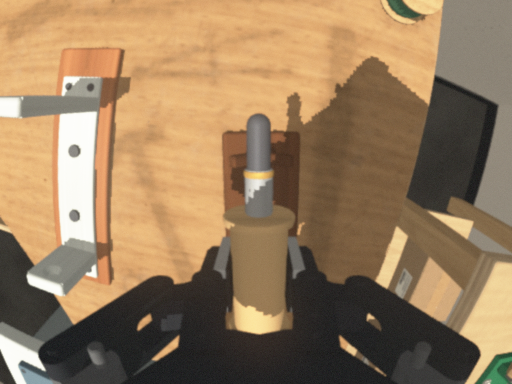

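```bash
cat > bh.py <<'E'
from wr import *
from fit import rects,L,least_squares,hold
np.set_printoptions(precision=4,suppress=True)
def bob3(p,P):
    x,y,z,yaw,pit=p   # pit: + raises plunger end
    d=np.array([np.cos(yaw)*np.cos(pit),np.sin(yaw)*np.cos(pit),np.sin(pit)]);q=P-[x,y,z]
    s=q@d;return rects(s,np.linalg.norm(q-s[:,None]*d,axis=1),L)
def bobhand(s,m,d):
    p=s['eef_pos'];yw=np.radians(s['ee_rot'][2]);g=p-[0,0,.153]
    W=wcloud(m,d).reshape(-1,3);q=W-g
    a=q[:,0]*np.cos(yw)+q[:,1]*np.sin(yw);t=-q[:,0]*np.sin(yw)+q[:,1]*np.cos(yw)
    k=(abs(t)<.017)&(a>.014)&(a<.085)&(abs(q[:,2])<.022)&((a<.036)|(abs(t)<.008))
    b=W[k]
    r=least_squares(bob3,[*g,yw,0],args=(b,),loss='soft_l1',f_scale=.0007)
    x=r.x;e=x[:3]-p
    print('bob',len(b),x,'yaw,pitch deg',np.degrees(x[3:]),'res',np.median(abs(bob3(x,b))))
    print(' rel TCP: along',e[0]*np.cos(yw)+e[1]*np.sin(yw),'left',-e[0]*np.sin(yw)+e[1]*np.cos(yw),'z',e[2])
    return x
def holdw(m,d,g=[.4459,-.0641,.0129,-.0071,0]):
    W=wcloud(m,d).reshape(-1,3)
    b=W[(abs(W[:,0]-.44)<.13)&(abs(W[:,1]+.065)<.05)&(W[:,2]>.004)&(W[:,2]<.12)]
    r=least_squares(hold,g,args=(b,),loss='soft_l1',f_scale=.001)
    mid=r.x[:2]+r.x[3]*np.array([np.cos(r.x[2]),np.sin(r.x[2])]);print('hold',len(b),r.x,np.degrees(r.x[2]),np.median(abs(hold(r.x,b))),'bridge mid',mid)
E
python3 - <<'E'
from bh import *
s,m,q,d=wcap('pics/w5.png');print(s['eef_pos'],s['ee_rot'],s['width'],s['force'])
bobhand(s,m,d);holdw(m,d)
E
```

```text
[ 0.4545 -0.2316  0.2727] [179.8544  -0.2156  10.6949] 0.2872398257039539 [ 1.905  -0.6751  1.6314]
bob 5343 [ 0.4546 -0.231   0.12    0.1906  0.0009] yaw,pitch deg [10.9189  0.0524] res 0.00039321397882665157
 rel TCP: along 0.00013054704037345673 left 0.0005398895758773934 z -0.15264388653790423
hold 15002 [ 0.4459 -0.0641  0.0129 -0.0072  0.0006] 0.7405591636663317 0.00043114003847447013 bridge mid [ 0.4388 -0.0642]
```

```bash
python3 - <<'E'
from cell import sense
s=sense();print(s['eef_pos'],s['ee_rot'])
E
python3 mv.py .4535 -.231 .27 10.7 .4248 -.0649 .27 .5
```

```text
[ 0.45481817 -0.23164273  0.27098384] [179.80261354  -0.29887835  10.6988015 ]
tx ty tz cm [  0.264 -16.854   0.   ] wz 10.2 dist 0.1685612648267686
```

Request:
{"method": "apply_moves", "body": {
  "increments": [
    {"claw": 1.0,"tx": 0.0,"ty": -1.5,"tz": 0.0,"wx": 0.0,"wy": 0.0,"wz": 1.5},
    {"claw": 1.0,"tx": 0.1,"ty": -4.0,"tz": 0.0,"wx": 0.0,"wy": 0.0,"wz": 3.5},
    {"claw": 1.0,"tx": 0.1,"ty": -6.8,"tz": 0.0,"wx": 0.0,"wy": 0.0,"wz": 6.0},
    {"claw": 1.0,"tx": 0.1,"ty": -9.6,"tz": 0.0,"wx": 0.0,"wy": 0.0,"wz": 8.5},
    {"claw": 1.0,"tx": 0.1,"ty": -12.0,"tz": 0.0,"wx": 0.0,"wy": 0.0,"wz": 10.2}
  ]
}}

```text
time_s: 3.48
eef_pos: [0.4311, -0.1112, 0.2668]
ee_rot: [-180.0, 0.1, 0.4]
force: [0.0, 0.7, -1.6]
width: 0.288
```

Run:
```python
from cell import sense
s=sense();print(s['eef_pos'],s['ee_rot'])
```

```text
[ 0.43105395 -0.11115001  0.26676569] [-1.79956655e+02  1.09005466e-01  4.09119841e-01]
```

Request:
{"method": "apply_moves", "body": {
  "increments": [
    {"claw": 1.0,"tx": -0.3,"ty": -1.8,"tz": 0.0,"wx": 0.0,"wy": 0.0,"wz": 0.0},
    {"claw": 1.0,"tx": -0.5,"ty": -3.5,"tz": 0.0,"wx": 0.0,"wy": 0.0,"wz": 0.0},
    {"claw": 1.0,"tx": -0.6,"ty": -4.6,"tz": 0.0,"wx": 0.0,"wy": 0.0,"wz": 0.0},
    {"claw": 1.0,"tx": -0.6,"ty": -4.6,"tz": 0.0,"wx": 0.0,"wy": 0.0,"wz": 0.0},
    {"claw": 1.0,"tx": -0.6,"ty": -4.6,"tz": 0.0,"wx": 0.0,"wy": 0.0,"wz": 0.0}
  ]
}}

```text
time_s: 3.9
eef_pos: [0.4254, -0.0667, 0.2671]
ee_rot: [-180.0, 0.1, 0.6]
force: [0.1, -0.8, -1.6]
width: 0.286
```

Run:
```python
from bh import *
for k in range(2):
    s,m,q,d=wcap('pics/w6.png');print(s['eef_pos'],s['ee_rot'],s['width'],s['force'],s['time_s'])
    bobhand(s,m,d);holdw(m,d)
```

```text
[ 0.4254 -0.0667  0.2671] [-179.9981    0.0674    0.5957] 0.285719019206635 [ 0.1214 -0.7888 -1.5726] 3.9
bob 5822 [ 0.4251 -0.066   0.1146  0.0124 -0.0094] yaw,pitch deg [ 0.7083 -0.5408] res 0.00042784690736160985
 rel TCP: along -0.00028915162744627714 left 0.0006857881061312923 z -0.15252115760937163
hold 16243 [ 0.4455 -0.0634 -0.0187 -0.0208  0.0009] -1.0713291270555791 0.0014488292085395585 bridge mid [ 0.4247 -0.063 ]
[ 0.4255 -0.0674  0.2672] [179.9836   0.0462   0.512 ] 0.2854994702679666 [-0.8216  0.0514 -1.9607] 3.95
bob 5842 [ 0.4252 -0.0667  0.1148  0.0099 -0.0108] yaw,pitch deg [ 0.57   -0.6176] res 0.0004317697957324897
 rel TCP: along -0.000255042706993766 left 0.0006540677010737313 z -0.15247721229935812
hold 16068 [ 0.4458 -0.0632 -0.0267 -0.0206  0.0009] -1.5269723195663272 0.0013756316983096336 bridge mid [ 0.4252 -0.0627]
```

View pics/w6.png

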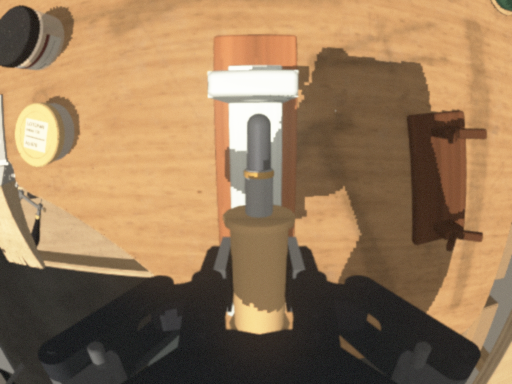

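```bash
cat >> bh.py <<'E'
def cheek(m,d):
    W=wcloud(m,d).reshape(-1,3)
    b=W[(W[:,0]>.490)&(W[:,0]<.53)&(abs(W[:,1]+.065)<.045)&(W[:,2]>.1)&(W[:,2]<.111)]
    print('cheek top',len(b),cv2.minAreaRect((b[:,:2]*1000).astype(np.float32)),b.mean(0),np.percentile(b[:,1],[1,99]).mean(),np.percentile(b[:,0],[2,98]))
    b=W[(abs(W[:,1]+.065)<.05)&(W[:,2]>.004)&(W[:,2]<.012)&(W[:,0]>.34)]
    c=W[(W[:,0]>.5)&(W[:,0]<.6)&(abs(W[:,1]+.065)<.045)&(W[:,2]>.05)&(W[:,2]<.111)]
    b=np.vstack([b,c])
    r=least_squares(hold,[.4459,-.0641,.0129,-.0071,0],args=(b,),loss='soft_l1',f_scale=.001)
    mid=r.x[:2]+r.x[3]*np.array([np.cos(r.x[2]),np.sin(r.x[2])]);print('hold',len(b),r.x,np.degrees(r.x[2]),np.median(abs(hold(r.x,b))),'bridge mid',mid)
E
python3 - <<'E'
from bh import *
s,m,q,d=wcap('pics/w7.png');print(s['eef_pos'],s['ee_rot'],s['time_s']);np.savez('w7.npz',d=d)
bobhand(s,m,d);cheek(m,d)
E
```

```text
[ 0.4256 -0.0678  0.2673] [179.9758   0.0317   0.4537] 4.0
bob 5852 [ 0.4254 -0.0671  0.1148  0.0089 -0.0088] yaw,pitch deg [ 0.5105 -0.5025] res 0.0004368147656550708
 rel TCP: along -0.00018502634854704545 left 0.0006818518481449989 z -0.1525612963200906
cheek top 2409 ((509.6564025878906, -63.28143310546875), (12.367730140686035, 40.249839782714844), 0.914813220500946) [ 0.5094 -0.0636  0.1061] -0.06339112918557155 [0.5038 0.5155]
hold 8900 [ 0.4455 -0.0643  0.0114 -0.0067  0.0005] 0.6520564710880384 0.00042598285498669265 bridge mid [ 0.4388 -0.0643]
```

Request:
{"method": "apply_moves", "body": {
  "increments": [
    {"claw": 1.0,"tx": 0.0,"ty": -0.15,"tz": 0.5,"wx": 0.0,"wy": 0.0,"wz": -0.1},
    {"claw": 1.0,"tx": 0.0,"ty": -0.27,"tz": 1.4,"wx": 0.0,"wy": 0.0,"wz": -0.2},
    {"claw": 1.0,"tx": 0.0,"ty": -0.27,"tz": 2.2,"wx": 0.0,"wy": 0.0,"wz": -0.2},
    {"claw": 1.0,"tx": 0.0,"ty": -0.27,"tz": 2.7,"wx": 0.0,"wy": 0.0,"wz": -0.2},
    {"claw": 1.0,"tx": 0.0,"ty": -0.27,"tz": 2.7,"wx": 0.0,"wy": 0.0,"wz": -0.2}
  ]
}}

```text
time_s: 4.47
eef_pos: [0.425, -0.0643, 0.2392]
ee_rot: [-180.0, 0.2, 0.7]
force: [-0.1, 0.1, -3.1]
width: 0.286
```

Run:
```python
from bh import *
from cell import optics
optics.capture('top');optics.capture('top')
for k in range(3):
    s,m,q,d=wcap('pics/w8.png');print(s['eef_pos'],s['ee_rot'],s['time_s'],s['force'])
    if k!=1:bobhand(s,m,d);cheek(m,d)
```

```text
[ 0.4255 -0.0643  0.2402] [-179.9974    0.0603    0.7054] 4.5667 [-0.054  -0.0161 -1.2943]
bob 6352 [ 0.4377 -0.0634  0.0858  0.0031  0.2326] yaw,pitch deg [ 0.1759 13.3278] res 0.001439996732471692
 rel TCP: along 0.012221046260368561 left 0.0007394911271539863 z -0.15441103415741286
cheek top 3788 ((509.62115478515625, -63.37134552001953), (12.249857902526855, 40.416664123535156), 0.8141942024230957) [ 0.5093 -0.0633  0.1062] -0.06329850196559902 [0.5037 0.5152]
hold 11740 [ 0.4453 -0.0642  0.0127 -0.0065  0.0005] 0.7265093542884241 0.00042143515638483776 bridge mid [ 0.4388 -0.0643]
[ 0.4257 -0.0643  0.2406] [179.9988   0.0153   0.705 ] 4.6167 [ 1.2012 -0.2153 -1.5164]
[ 0.4258 -0.0643  0.2408] [179.9971  -0.0149   0.7022] 4.6667 [ 0.0072 -0.794  -0.8766]
bob 6398 [ 0.4378 -0.0634  0.0865  0.0025  0.225 ] yaw,pitch deg [ 0.1407 12.8892] res 0.0014354799683185789
 rel TCP: along 0.012010240938224968 left 0.0007945348861160672 z -0.15433472757930963
cheek top 3747 ((509.59686279296875, -63.30696105957031), (12.252179145812988, 40.35929489135742), 0.393990695476532) [ 0.5092 -0.0633  0.1061] -0.063373096719769 [0.5037 0.5152]
hold 11648 [ 0.4455 -0.0642  0.0136 -0.0067  0.0005] 0.7779282783164152 0.00041807436914415366 bridge mid [ 0.4388 -0.0643]
```

Request:
{"method": "apply_moves", "body": {
  "increments": [
    {"claw": 1.0,"tx": 0.1,"ty": 0.08,"tz": 0.0,"wx": 0.0,"wy": 0.0,"wz": 0.0},
    {"claw": 1.0,"tx": 0.2,"ty": 0.08,"tz": 0.0,"wx": 0.0,"wy": 0.0,"wz": 0.0},
    {"claw": 1.0,"tx": 0.2,"ty": 0.08,"tz": 0.0,"wx": 0.0,"wy": 0.0,"wz": 0.0}
  ]
}}

```text
time_s: 4.97
eef_pos: [0.4281, -0.0651, 0.2409]
ee_rot: [180.0, -0.0, 0.7]
force: [0.5, -0.8, -1.6]
width: 0.286
```

```bash
cat > fr.py <<'E'
from cell import sense,optics
import numpy as np,sys
np.set_printoptions(precision=4,suppress=True)
n=int(sys.argv[1]) if len(sys.argv)>1 else 6
F=[];P=[];A=[]
for k in range(n):
    optics.capture('wrist');s=sense();F.append(s['force']);P.append(s['eef_pos']);A.append(s['ee_rot'])
print('F',np.mean(F,0),'sd',np.std(F,0),'P',np.mean(P,0),P[-1],A[-1],s['time_s'],s['moment'],'w',s['width'])
E
python3 fr.py
```

```text
F [ 0.2056 -0.4122 -2.0898] sd [0.4052 0.5608 0.4173] P [ 0.4277 -0.0651  0.2408] [ 0.4277 -0.065   0.2407] [179.9999   0.0014   0.7084] 5.2667 [-0.035   0.0401  0.0261] w 0.2867400402745808
```

Request:
{"method": "apply_moves", "body": {
  "increments": [
    {"claw": 1.0,"tx": 0.1,"ty": 0.0,"tz": 0.0,"wx": 0.0,"wy": 0.0,"wz": 0.0},
    {"claw": 1.0,"tx": 0.2,"ty": 0.0,"tz": 0.0,"wx": 0.0,"wy": 0.0,"wz": 0.0},
    {"claw": 1.0,"tx": 0.3,"ty": 0.0,"tz": 0.0,"wx": 0.0,"wy": 0.0,"wz": 0.0},
    {"claw": 1.0,"tx": 0.4,"ty": 0.0,"tz": 0.0,"wx": 0.0,"wy": 0.0,"wz": 0.0},
    {"claw": 1.0,"tx": 0.4,"ty": 0.0,"tz": 0.0,"wx": 0.0,"wy": 0.0,"wz": 0.0}
  ]
}}

```text
time_s: 5.68
eef_pos: [0.432, -0.065, 0.2407]
ee_rot: [-180.0, -0.0, 0.7]
force: [0.2, -0.2, -2.4]
width: 0.285
```

```bash
python3 fr.py
```

```text
F [-0.1413  0.5469 -1.8408] sd [0.399  0.4457 0.5082] P [ 0.4317 -0.065   0.2407] [ 0.4316 -0.065   0.2407] [179.9994   0.0039   0.7096] 5.9833 [-0.0148 -0.0306 -0.0085] w 0.28429992448013824
```

Request:
{"method": "apply_moves", "body": {
  "increments": [
    {"claw": 1.0,"tx": 0.1,"ty": 0.0,"tz": 0.0,"wx": 0.0,"wy": 0.0,"wz": 0.0},
    {"claw": 1.0,"tx": 0.2,"ty": 0.0,"tz": 0.0,"wx": 0.0,"wy": 0.0,"wz": 0.0},
    {"claw": 1.0,"tx": 0.2,"ty": 0.0,"tz": 0.0,"wx": 0.0,"wy": 0.0,"wz": 0.0}
  ]
}}

```text
time_s: 6.23
eef_pos: [0.4334, -0.065, 0.2405]
ee_rot: [-180.0, 0.1, 0.7]
force: [-1.7, -0.4, -1.5]
width: 0.284
```

```bash
python3 fr.py 5
python3 - <<'E'
import cv2
from wr import *
wcap('pics/w9.png')
p,d=optics.capture('scene');cv2.imwrite('pics/s9.png',cv2.resize(p[120:280,220:400],None,fx=4,fy=3.7,interpolation=cv2.INTER_CUBIC))
E
```

```text
F [-1.9092 -0.0267 -1.4616] sd [0.4824 0.5549 0.3077] P [ 0.4334 -0.065   0.2406] [ 0.4334 -0.065   0.2406] [-179.9997    0.048     0.7091] 6.4833 [ 0.0032  0.3882 -0.0174] w 0.28243966788328845
```

View pics/w9.png

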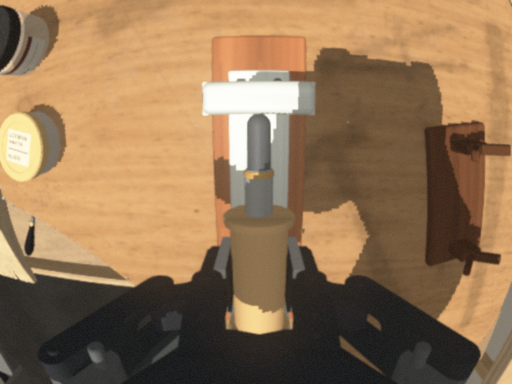

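View pics/s9.png

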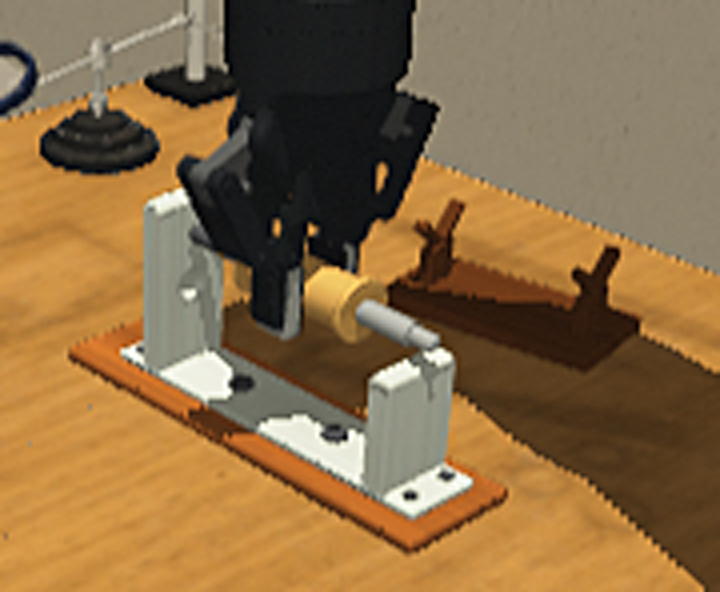

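Request:
{"method": "apply_moves", "body": {
  "increments": [
    {"claw": 1.0,"tx": 0.2,"ty": 0.0,"tz": 0.0,"wx": 0.0,"wy": 0.0,"wz": 0.0},
    {"claw": 1.0,"tx": 0.4,"ty": 0.0,"tz": 0.0,"wx": 0.0,"wy": 0.0,"wz": 0.0},
    {"claw": 1.0,"tx": 0.6,"ty": 0.0,"tz": 0.0,"wx": 0.0,"wy": 0.0,"wz": 0.0},
    {"claw": 1.0,"tx": 0.8,"ty": 0.0,"tz": 0.0,"wx": 0.0,"wy": 0.0,"wz": 0.0},
    {"claw": 1.0,"tx": 1.0,"ty": 0.0,"tz": 0.0,"wx": 0.0,"wy": 0.0,"wz": 0.0}
  ]
}}

```text
time_s: 7.0
eef_pos: [0.4433, -0.0649, 0.2404]
ee_rot: [-180.0, 0.1, 0.7]
force: [-5.3, 0.5, -1.2]
width: 0.286
```

```bash
python3 fr.py 5
```

```text
F [-5.1424  0.1242 -1.2099] sd [0.8725 0.5974 0.8278] P [ 0.4434 -0.0649  0.2405] [ 0.4432 -0.0649  0.2404] [-179.9968    0.0938    0.7083] 7.25 [0.0093 1.0385 0.0262] w 0.2842225262709745
```

Request:
{"method": "apply_moves", "body": {
  "increments": [
    {"claw": 1.0,"tx": 0.2,"ty": 0.0,"tz": 0.0,"wx": 0.0,"wy": 0.0,"wz": 0.0},
    {"claw": 1.0,"tx": 0.4,"ty": 0.0,"tz": 0.0,"wx": 0.0,"wy": 0.0,"wz": 0.0},
    {"claw": 1.0,"tx": 0.6,"ty": 0.0,"tz": 0.0,"wx": 0.0,"wy": 0.0,"wz": 0.0},
    {"claw": 1.0,"tx": 0.75,"ty": 0.0,"tz": 0.0,"wx": 0.0,"wy": 0.0,"wz": 0.0},
    {"claw": 1.0,"tx": 0.85,"ty": 0.0,"tz": 0.0,"wx": 0.0,"wy": 0.0,"wz": 0.0}
  ]
}}

```text
time_s: 7.67
eef_pos: [0.4511, -0.0648, 0.2402]
ee_rot: [-180.0, 0.2, 0.7]
force: [-7.8, 0.7, -0.2]
width: 0.286
```

```bash
python3 fr.py 6;python3 - <<'E'
from cell import optics
import cv2,numpy as np
for n in('scene','top'):
  p,d=optics.capture(n);np.savez(n+'10.npz',p=p,d=d,**{k:np.array(v) for k,v in optics.camera_model(n).items() if not isinstance(v,str)})
  c=p[120:280,220:400] if n=='scene' else p[170:300,200:300]
  cv2.imwrite('pics/%s10.png'%n,cv2.resize(c,None,fx=4,fy=3.7,interpolation=cv2.INTER_CUBIC))
E
```

```text
F [-7.6798  0.1849 -0.3603] sd [0.4792 0.7275 0.7731] P [ 0.451  -0.0648  0.2402] [ 0.4509 -0.0647  0.2402] [-179.9909    0.2176    0.7076] 7.9667 [0.0916 1.4064 0.027 ] w 0.2882381724546597
```

View pics/scene10.png

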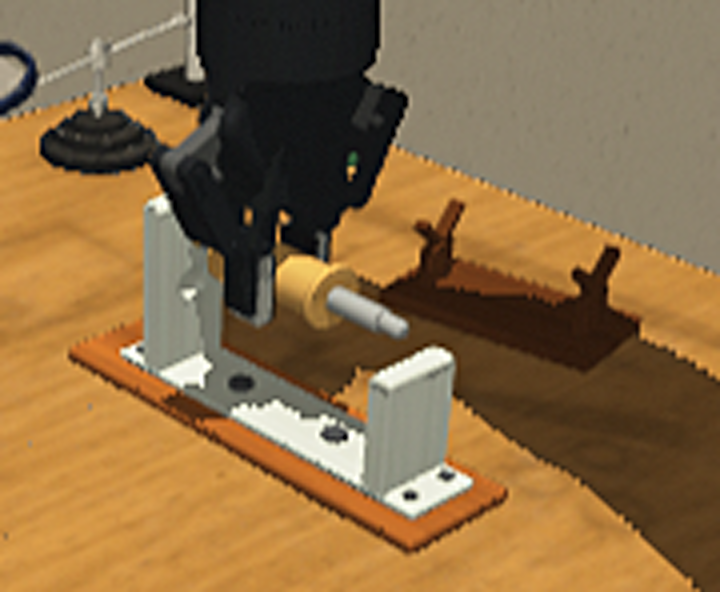

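View pics/top10.png

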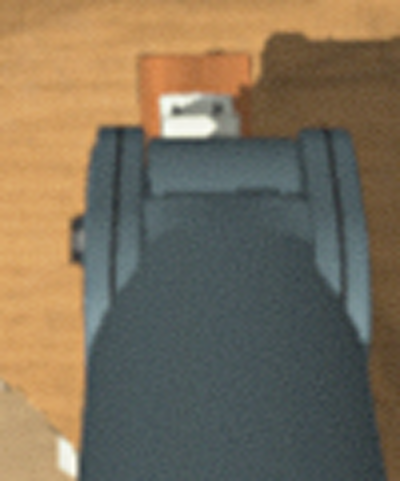

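Request:
{"method": "apply_moves", "body": {
  "increments": [
    {"claw": 1.0,"tx": 0.05,"ty": 0.0,"tz": 0.0,"wx": 0.0,"wy": 0.0,"wz": 0.0},
    {"claw": 1.0,"tx": 0.12,"ty": 0.0,"tz": 0.0,"wx": 0.0,"wy": 0.0,"wz": 0.0}
  ]
}}

```text
time_s: 8.23
eef_pos: [0.452, -0.0647, 0.2402]
ee_rot: [-180.0, 0.2, 0.7]
force: [-7.2, -0.3, -1.0]
width: 0.287
```

```bash
python3 fr.py 5;python3 - <<'E'
from h import *
from cell import optics
np.set_printoptions(precision=4,suppress=True)
m=optics.camera_model('scene');p,d=optics.capture('scene')
z=dict(m,d=d);W=cloud(z).reshape(-1,3);o=np.array([0,0,.0028]) # scene z bias
W=W-o
b=W[(abs(W[:,1]+.065)<.03)&(abs(W[:,0]-.372)<.02)&(W[:,2]>.069)&(W[:,2]<.077)];print('lowtop',len(b),np.percentile(b[:,0],[2,50,98]),np.percentile(b[:,1],[2,98]))
b=W[(abs(W[:,1]+.065)<.01)&(W[:,0]>.36)&(W[:,0]<.40)&(W[:,2]>.080)&(W[:,2]<.1)];print('plain',len(b),np.percentile(b[:,0],[0,2,5,50,98]),b[b[:,0]<.385].mean(0), b[b[:,0]<.385][:,2].max())
E
```

```text
F [-8.038   0.2819  0.0187] sd [0.367  0.2931 0.5374] P [ 0.4521 -0.0647  0.2402] [ 0.452  -0.0647  0.2402] [-179.9909    0.2362    0.7013] 8.4833 [ 0.008   1.4768 -0.0204] w 0.2821146083718942
lowtop 113 [0.3638 0.3678 0.3748] [-0.0838 -0.0459]
plain 86 [0.3767 0.3771 0.3773 0.3894 0.3995] [ 0.3803 -0.0647  0.0884] 0.09237134996587484
```

Request:
{"method": "apply_moves", "body": {
  "increments": [
    {"claw": 1.0,"tx": 0.0,"ty": 0.0,"tz": 0.3,"wx": 0.0,"wy": 0.0,"wz": 0.0},
    {"claw": 1.0,"tx": 0.0,"ty": 0.0,"tz": 0.6,"wx": 0.0,"wy": 0.0,"wz": 0.0},
    {"claw": 1.0,"tx": 0.0,"ty": 0.0,"tz": 0.9,"wx": 0.0,"wy": 0.0,"wz": 0.0},
    {"claw": 1.0,"tx": 0.0,"ty": 0.0,"tz": 1.2,"wx": 0.0,"wy": 0.0,"wz": 0.0},
    {"claw": 1.0,"tx": 0.0,"ty": 0.0,"tz": 1.4,"wx": 0.0,"wy": 0.0,"wz": 0.0}
  ]
}}

```text
time_s: 8.95
eef_pos: [0.4521, -0.0648, 0.2261]
ee_rot: [-180.0, 0.2, 0.7]
force: [-7.9, -0.6, 2.1]
width: 0.284
```

```bash
python3 fr.py 4
```

```text
F [-7.6825 -0.4777 -1.7958] sd [0.2245 0.593  0.8753] P [ 0.4518 -0.0648  0.2259] [ 0.4517 -0.0648  0.2259] [-179.9932    0.2822    0.6957] 9.15 [-0.0686  1.5855 -0.0211] w 0.2863205548809292
```

Request:
{"method": "apply_moves", "body": {
  "increments": [
    {"claw": 1.0,"tx": 0.03,"ty": 0.0,"tz": 0.3,"wx": 0.0,"wy": 0.0,"wz": 0.0},
    {"claw": 1.0,"tx": 0.03,"ty": 0.0,"tz": 0.6,"wx": 0.0,"wy": 0.0,"wz": 0.0},
    {"claw": 1.0,"tx": 0.03,"ty": 0.0,"tz": 0.9,"wx": 0.0,"wy": 0.0,"wz": 0.0},
    {"claw": 1.0,"tx": 0.03,"ty": 0.0,"tz": 1.1,"wx": 0.0,"wy": 0.0,"wz": 0.0}
  ]
}}

```text
time_s: 9.48
eef_pos: [0.4519, -0.0648, 0.2146]
ee_rot: [-180.0, 0.3, 0.7]
force: [-6.2, -0.3, -5.6]
width: 0.289
```

```bash
python3 fr.py 4
```

```text
F [-6.0557  0.1168 -6.0053] sd [0.3559 0.2696 0.9824] P [ 0.4521 -0.0647  0.2146] [ 0.4522 -0.0647  0.2147] [-179.9907    0.2675    0.7049] 9.6833 [-0.0664  1.4287  0.0062] w 0.2837346030869062
```

Request:
{"method": "apply_moves", "body": {
  "increments": [
    {"claw": 1.0,"tx": 0.0,"ty": 0.0,"tz": 0.2,"wx": 0.0,"wy": 0.0,"wz": 0.0},
    {"claw": 1.0,"tx": 0.0,"ty": 0.0,"tz": 0.35,"wx": 0.0,"wy": 0.0,"wz": 0.0},
    {"claw": 1.0,"tx": 0.0,"ty": 0.0,"tz": 0.35,"wx": 0.0,"wy": 0.0,"wz": 0.0}
  ]
}}

```text
time_s: 9.93
eef_pos: [0.4528, -0.0648, 0.2116]
ee_rot: [-180.0, 0.2, 0.7]
force: [-4.6, 0.3, -0.6]
width: 0.281
```

```bash
python3 fr.py 5;python3 - <<'E'
from wr import *
wcap('pics/w11.png')
p,d=optics.capture('scene');cv2.imwrite('pics/s11.png',cv2.resize(p[120:280,220:400],None,fx=4,fy=3.7,interpolation=cv2.INTER_CUBIC))
E
```

```text
F [-5.9126 -0.1626 -1.6104] sd [0.2624 0.2991 0.5565] P [ 0.4528 -0.0648  0.2117] [ 0.4528 -0.0648  0.2118] [-179.9971    0.1573    0.7015] 10.1833 [-0.0035  1.1995  0.0094] w 0.2857062315687147
```

View pics/s11.png

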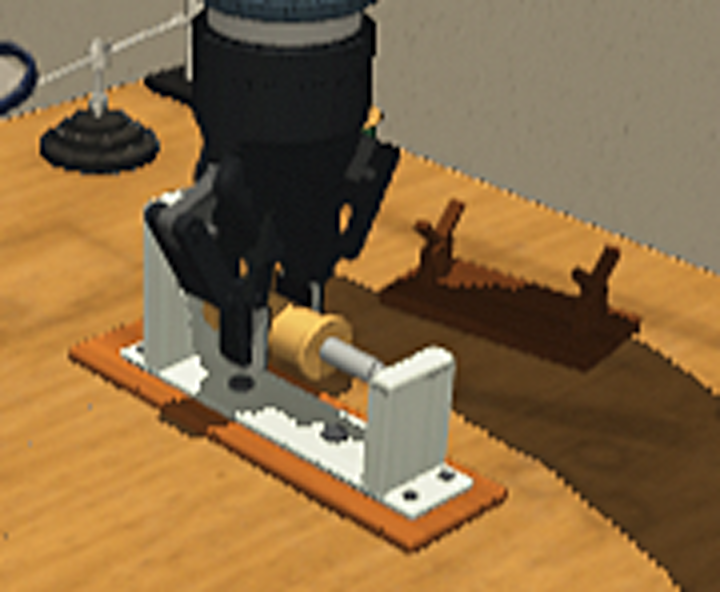

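View pics/w11.png

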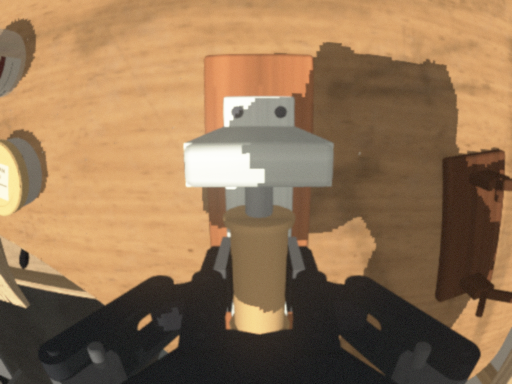

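Request:
{"method": "apply_moves", "body": {
  "increments": [
    {"claw": 1.0,"tx": -0.15,"ty": 0.0,"tz": 0.0,"wx": 0.0,"wy": 0.0,"wz": 0.0},
    {"claw": 1.0,"tx": -0.3,"ty": 0.0,"tz": 0.0,"wx": 0.0,"wy": 0.0,"wz": 0.0},
    {"claw": 1.0,"tx": -0.45,"ty": 0.0,"tz": 0.0,"wx": 0.0,"wy": 0.0,"wz": 0.0},
    {"claw": 1.0,"tx": -0.55,"ty": 0.0,"tz": 0.0,"wx": 0.0,"wy": 0.0,"wz": 0.0}
  ]
}}

```text
time_s: 10.62
eef_pos: [0.4476, -0.0648, 0.2119]
ee_rot: [-180.0, 0.1, 0.7]
force: [-5.1, -0.8, -1.9]
width: 0.283
```

```bash
python3 fr.py 5
```

```text
F [-4.3526 -0.544  -2.4687] sd [0.1406 0.1062 0.3233] P [ 0.4479 -0.0648  0.212 ] [ 0.4481 -0.0648  0.2121] [179.9999   0.0303   0.7097] 10.8667 [-0.0274  1.0255  0.0018] w 0.2852680134487876
```

Request:
{"method": "apply_moves", "body": {
  "increments": [
    {"claw": 1.0,"tx": -0.1,"ty": 0.0,"tz": 0.0,"wx": 0.0,"wy": 0.0,"wz": 0.0},
    {"claw": 1.0,"tx": -0.2,"ty": 0.0,"tz": 0.0,"wx": 0.0,"wy": 0.0,"wz": 0.0},
    {"claw": 1.0,"tx": -0.3,"ty": 0.0,"tz": 0.0,"wx": 0.0,"wy": 0.0,"wz": 0.0},
    {"claw": 1.0,"tx": -0.38,"ty": 0.0,"tz": 0.0,"wx": 0.0,"wy": 0.0,"wz": 0.0}
  ]
}}

```text
time_s: 11.2
eef_pos: [0.4444, -0.0648, 0.2122]
ee_rot: [180.0, -0.0, 0.7]
force: [-4.5, -1.1, -2.6]
width: 0.286
```

```bash
python3 fr.py 5
```

```text
F [-3.6387 -0.1171 -2.8037] sd [0.2901 0.6509 0.5485] P [ 0.4444 -0.0649  0.2122] [ 0.4445 -0.0648  0.2122] [179.9994  -0.0192   0.7117] 11.45 [-0.0191  0.7958 -0.0308] w 0.285996892658477
```

Request:
{"method": "apply_moves", "body": {
  "increments": [
    {"claw": 1.0,"tx": -0.06,"ty": 0.0,"tz": 0.0,"wx": 0.0,"wy": 0.0,"wz": 0.0},
    {"claw": 1.0,"tx": -0.12,"ty": 0.0,"tz": 0.0,"wx": 0.0,"wy": 0.0,"wz": 0.0},
    {"claw": 1.0,"tx": -0.12,"ty": 0.0,"tz": 0.0,"wx": 0.0,"wy": 0.0,"wz": 0.0}
  ]
}}

```text
time_s: 11.7
eef_pos: [0.4432, -0.0649, 0.2122]
ee_rot: [180.0, -0.0, 0.7]
force: [-3.6, 1.0, -3.3]
width: 0.288
```

```bash
python3 fr.py 6
```

```text
F [-3.7171 -0.0932 -2.9774] sd [0.6314 0.3678 0.2107] P [ 0.4433 -0.0649  0.2122] [ 0.4432 -0.0648  0.2122] [179.9999  -0.0078   0.7092] 12.0 [-0.06    0.7633  0.0225] w 0.2874257847945139
```

Request:
{"method": "apply_moves", "body": {
  "increments": [
    {"claw": 1.0,"tx": -0.05,"ty": 0.0,"tz": 0.0,"wx": 0.0,"wy": 0.0,"wz": 0.0},
    {"claw": 1.0,"tx": -0.1,"ty": 0.0,"tz": 0.0,"wx": 0.0,"wy": 0.0,"wz": 0.0},
    {"claw": 1.0,"tx": -0.1,"ty": 0.0,"tz": 0.0,"wx": 0.0,"wy": 0.0,"wz": 0.0}
  ]
}}

```text
time_s: 12.25
eef_pos: [0.4427, -0.0649, 0.2124]
ee_rot: [180.0, -0.1, 0.7]
force: [-0.9, -0.1, -2.8]
width: 0.287
```

```bash
python3 fr.py 6
```

```text
F [-0.8011  0.1422 -2.5076] sd [0.6899 0.6079 0.3617] P [ 0.4427 -0.0649  0.2124] [ 0.4426 -0.0649  0.2124] [179.9983  -0.0702   0.711 ] 12.55 [-0.0171  0.1105 -0.0082] w 0.2838633466570253
```

Request:
{"method": "apply_moves", "body": {
  "increments": [
    {"claw": 0.4,"tx": 0.0,"ty": 0.0,"tz": 0.0,"wx": 0.0,"wy": 0.0,"wz": 0.0},
    {"claw": 0.0,"tx": 0.0,"ty": 0.0,"tz": 0.0,"wx": 0.0,"wy": 0.0,"wz": 0.0},
    {"claw": -0.3,"tx": 0.0,"ty": 0.0,"tz": 0.0,"wx": 0.0,"wy": 0.0,"wz": 0.0},
    {"claw": -0.5,"tx": 0.0,"ty": 0.0,"tz": 0.0,"wx": 0.0,"wy": 0.0,"wz": 0.0},
    {"claw": -0.5,"tx": 0.0,"ty": 0.0,"tz": 0.0,"wx": 0.0,"wy": 0.0,"wz": 0.0}
  ]
}}

```text
time_s: 12.97
eef_pos: [0.4424, -0.0649, 0.2123]
ee_rot: [180.0, -0.0, 0.7]
force: [0.0, -1.0, 0.6]
width: 0.753
```

```bash
python3 fr.py 3;python3 - <<'E'
from wr import *
wcap('pics/w12.png')
p,d=optics.capture('scene');cv2.imwrite('pics/s12.png',cv2.resize(p[120:280,220:400],None,fx=4,fy=3.7,interpolation=cv2.INTER_CUBIC))
E
```

```text
F [ 0.2495 -0.049   0.3522] sd [0.4211 0.7425 0.5229] P [ 0.4423 -0.0649  0.2122] [ 0.4423 -0.0648  0.2122] [179.9999  -0.0143   0.7128] 13.1167 [0.0042 0.0049 0.0563] w 0.7499753619352877
```

View pics/s12.png

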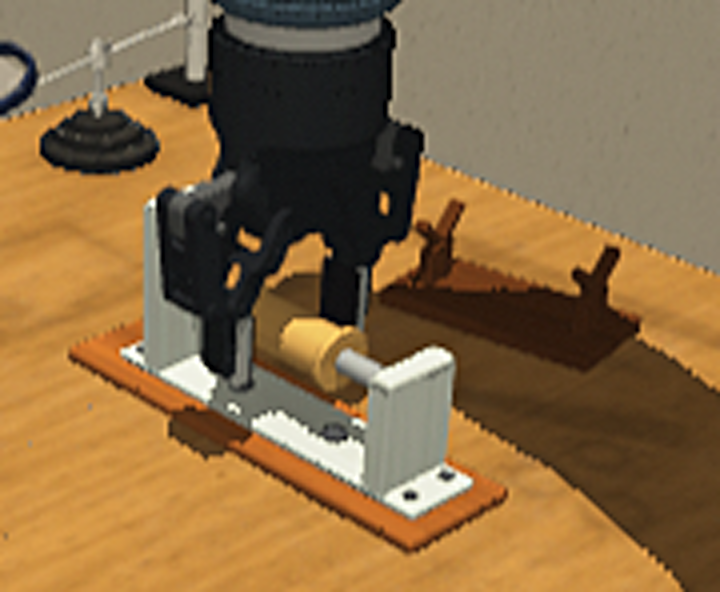

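View pics/w12.png

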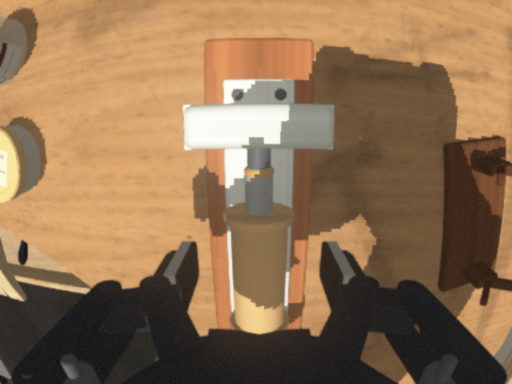

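Request:
{"method": "apply_moves", "body": {
  "increments": [
    {"claw": -0.8,"tx": 0.0,"ty": 0.0,"tz": -1.0,"wx": 0.0,"wy": 0.0,"wz": 0.0},
    {"claw": -0.8,"tx": 0.0,"ty": 0.0,"tz": -3.0,"wx": 0.0,"wy": 0.0,"wz": 0.0},
    {"claw": -0.8,"tx": 0.0,"ty": 0.0,"tz": -5.5,"wx": 0.0,"wy": 0.0,"wz": 0.0},
    {"claw": -0.8,"tx": 0.0,"ty": 0.0,"tz": -7.5,"wx": 0.0,"wy": 0.0,"wz": 0.0},
    {"claw": -0.8,"tx": 0.0,"ty": 0.0,"tz": -8.0,"wx": 0.0,"wy": 0.0,"wz": 0.0}
  ]
}}

```text
time_s: 13.63
eef_pos: [0.4432, -0.065, 0.2955]
ee_rot: [180.0, -0.3, 0.7]
force: [0.9, 0.3, 0.8]
width: 0.897
```

Request:
{"method": "apply_moves", "body": {
  "increments": [
    {"claw": -0.8,"tx": 0.0,"ty": 2.0,"tz": -1.0,"wx": 0.0,"wy": 0.0,"wz": 0.0},
    {"claw": -0.8,"tx": 0.0,"ty": 5.0,"tz": -1.0,"wx": 0.0,"wy": 0.0,"wz": 0.0},
    {"claw": -0.8,"tx": 0.0,"ty": 8.0,"tz": -1.0,"wx": 0.0,"wy": 0.0,"wz": 0.0},
    {"claw": -0.8,"tx": 0.0,"ty": 10.0,"tz": -1.0,"wx": 0.0,"wy": 0.0,"wz": 0.0},
    {"claw": -0.8,"tx": 0.0,"ty": 10.0,"tz": -1.0,"wx": 0.0,"wy": 0.0,"wz": 0.0}
  ]
}}

```text
time_s: 14.05
eef_pos: [0.4428, -0.1693, 0.3025]
ee_rot: [179.9, -0.0, 0.3]
force: [-0.3, -0.3, -1.0]
width: 0.899
```

Run:
```python
from bh import *
s,m,q,d=wcap('pics/w13.png');print(s['eef_pos'],s['time_s'])
W=wcloud(m,d).reshape(-1,3)
g=np.array([.443,-.0643,.058])
k=(abs(W[:,0]-.443)<.06)&(abs(W[:,1]+.0643)<.02)&(W[:,2]>.045)&(W[:,2]<.08);b=W[k]
r=least_squares(bob3,[*g,.013,0],args=(b,),loss='soft_l1',f_scale=.0007);x=r.x
print(len(b),x,np.degrees(x[3:]),np.median(abs(bob3(x,b))))
W2=W[~((W[:,0]>.375)&(W[:,0]<.5)&(W[:,2]>.012)&(W[:,2]<.09))]
b=W2[(abs(W2[:,0]-.44)<.13)&(abs(W2[:,1]+.065)<.05)&(W2[:,2]>.004)&(W2[:,2]<.12)]
r=least_squares(hold,[.4459,-.0641,.0129,-.0071,0],args=(b,),loss='soft_l1',f_scale=.001)
h=r.x;u=np.array([np.cos(h[2]),np.sin(h[2])]);mid=h[:2]+h[3]*u;e=x[:2]-mid
print('hold',h,'bob rel bridge mid: along',e@u,'side',e@[-u[1],u[0]],'z rel',x[2]-h[4])
p,d=optics.capture('scene');cv2.imwrite('pics/s13.png',cv2.resize(p[120:280,220:400],None,fx=4,fy=3.7,interpolation=cv2.INTER_CUBIC))
p,d=optics.capture('top');cv2.imwrite('pics/t13.png',p)
```

```text
[ 0.4428 -0.1693  0.3025] 14.05
3391 [ 0.4417 -0.0642  0.0576  0.0136  0.0133] [0.7767 0.763 ] 0.00045187191296816587
hold [ 0.4462 -0.0639  0.01   -0.0077  0.0005] bob rel bridge mid: along 0.0031368547364486765 side -0.00027654409801518444 z rel 0.057099410551900785
```

View pics/s13.png

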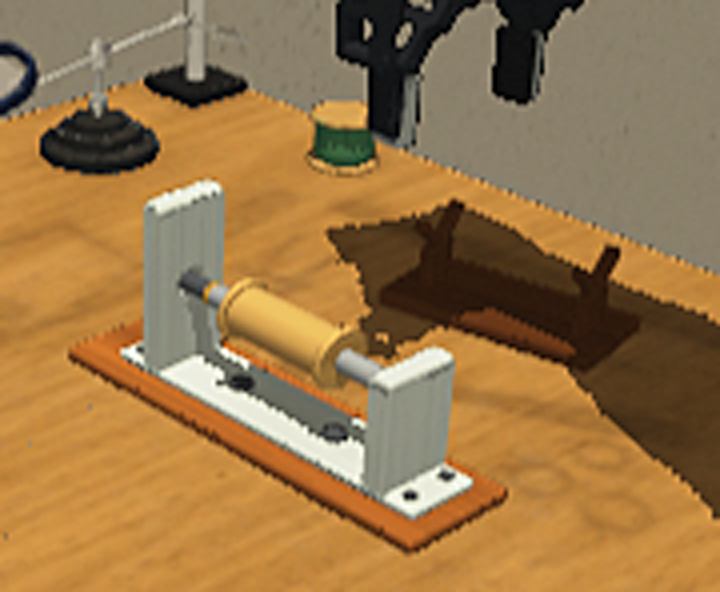

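View pics/w13.png

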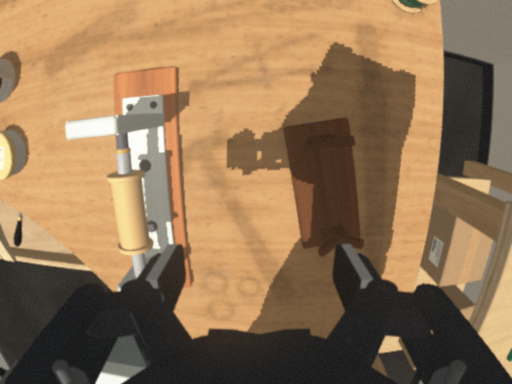

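View pics/t13.png

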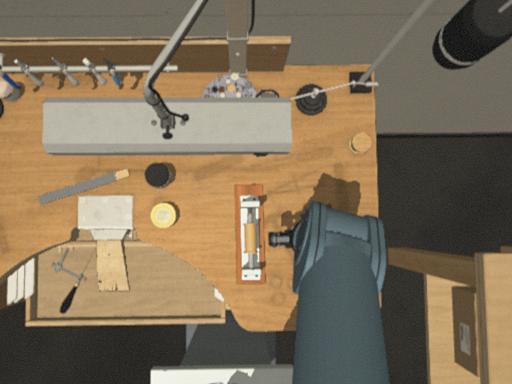

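```bash
cat > fin.py <<'E'
from bh import *
def rel(W,zb,name):
    W=W-[0,0,zb]
    k=(abs(W[:,0]-.443)<.050)&(abs(W[:,1]+.0643)<.02)&(W[:,2]>.03)&(W[:,2]<.08);b=W[k]
    r=least_squares(bob3,[.4425,-.0643,.058,.013,0],args=(b,),loss='soft_l1',f_scale=.0007);x=r.x
    W2=W[~((W[:,0]>.385)&(W[:,0]<.495)&(W[:,2]>.012)&(W[:,2]<.09))]
    b2=W2[(abs(W2[:,0]-.44)<.13)&(abs(W2[:,1]+.065)<.05)&(W2[:,2]>.004)&(W2[:,2]<.12)]
    r=least_squares(hold,[.444,-.0641,.0129,-.005,0],args=(b2,),loss='soft_l1',f_scale=.0007)
    h=r.x;u=np.array([np.cos(h[2]),np.sin(h[2])]);mid=h[:2]+h[3]*u;e=x[:2]-mid
    print(name,len(b),len(b2),'bob',x,'hold',h,mid,'along',e@u,'side',e@[-u[1],u[0]],'z',x[2]-h[4],'yawrel/pitch',np.degrees([x[3]-h[2],x[4]]))
if __name__=='__main__':
  for n,zb in(('scene',.003),('top',-.0008)):
    m=optics.camera_model(n);p,d=optics.capture(n);W=cloud(dict(m,d=d)).reshape(-1,3);rel(W,zb,n)
  m=optics.camera_model('wrist');p,d=optics.capture('wrist');rel(wcloud(m,d).reshape(-1,3),.0005,'wrist')
E
python3 fin.py
```

```text
scene 623 2997 bob [ 0.4415 -0.0659  0.0571  0.0118  0.0103] hold [ 0.4493 -0.0658  0.0131 -0.0078 -0.0001] [ 0.4415 -0.0659] along -5.9794142723351296e-05 side -8.279913715703901e-06 z 0.057163511483429304 yawrel/pitch [-0.0752  0.5916]
top 477 2045 bob [ 0.4387 -0.0648  0.0572  0.0195  0.0161] hold [ 0.4447 -0.065   0.0236 -0.0055 -0.0001] [ 0.4391 -0.0651] along -0.0004203569852245561 side 0.0003170967102892119 z 0.05730918004891399 yawrel/pitch [-0.2305  0.9218]
wrist 3191 7721 bob [ 0.4418 -0.0642  0.0572  0.0141  0.0126] hold [ 0.4457 -0.0641  0.0125 -0.0077 -0.    ] [ 0.4381 -0.0642] along 0.0037487713042341497 side -9.440062111849226e-05 z 0.05716669370268159 yawrel/pitch [0.0965 0.7212]
```

Run:
```python
from cell import bot,sense
s=sense();print(s['time_s'],s['force'],s['joint_velocities'])
print(bot.close_job())
```

```text
14.35 [0.20728645 1.0147166  0.21630844] [-0.1384847  -0.00026498  0.20581298 -0.17559553  0.0819589  -0.07727986
  0.08708734]
the job is handed in; nothing more can be done
None
```

I took the bobbin off the rest, fitted it between the cheeks and handed the job in at about 14.4 s. No verdict is reported, so the checks below are my own measurements.

**What I did**
- I pushed the plunger against the tall cheek, pressed it in about 18.5 mm (about 8 N) and lowered the bobbin until the plunger dropped into the cup.
- I then drew it back until the plain end reached the low cup's floor, where the net force fell from 3.7 N to 0.8 N. I let go and moved the hand clear.

**Last checks**
- **Position along the holder:** the scene and top cameras put the bobbin within 0.5 mm of midway between the cheeks, which is where it sits fully home.
- **Sideways, height and tilt:** it is within 0.4 mm of the cups' line and about 57 mm above the bench, with a tilt of about 0.6 to 0.9°.
- **Plunger:** hand travel and spring force put it about 2 to 4 mm in at the end, which fits 3 mm fully home.
- **Forces:** averaged wrist-force readings stayed below about 9 N while pressing. They were not continuous, so a brief higher peak between them would not show.
- **Other things on the bench:** the jar and tin look unmoved in the top view.

**One disagreement:** the wrist camera put the bobbin 3 to 4 mm off midway along the holder. It had shown a similar 4 mm offset before the first touch on the tall cheek, so I trusted the touch, the force and the two fixed cameras instead.

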